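Lock the vegetable slicer's cassette with its tapered pin

TASK

Lock the vegetable slicer: take the tapered locking pin out of its wooden rest, feel through the slot in the slicer's cover for the hole of the cassette plate inside, draw that plate into line with the hole beneath, and press the pin gently fully home, so that it stands upright with its collar flush on the cover. Push lightly, with no more than about 15 N, never forcing the pin; then let go, and leave the other things on the worktop where they are.

Things in the scene. Friction and masses are not known exactly. Their poses are not given: they have to be found in the camera images.
- slicer: Vegetable slicer, fixed to the worktop, white housing 110 (x) x 230 (y) x 70 mm high, from y=-48 to y=+182 mm. Origin: on the worktop, on the axis of its lock hole, z up. Its aluminium lock end (y -41 to +69) is a flat cover with a slot; under it, one above the other, lie the cassette plate inside and the anchor plate. The ribbed deck and blade at +y are not used.
- slicer_hole (a point): Point on the lock hole's axis at the cover's upper face, 70 mm above the worktop; axes as the slicer's. The cover is 6 mm thick; its slot is 18.5 mm wide in x and runs along y from -9 to +39 mm of this point.
- cassette_level (a point): Fixed point on the lock hole's axis at the upper face of the covered steel cassette plate (z=63 mm; 8 mm thick). The plate has a round 17.5 mm hole and slides along the slicer's y only; it stays where it is left, about 5 N moves it. At the start its hole is 5 to 30 mm off this axis toward +y; how far is not measured. It does not move with the plate.
- anchor_level (a point): Point on the lock hole's axis at the upper face of the fixed steel anchor plate (z=54 mm; 12 mm thick), which has a round 17.5 mm hole on this axis. Below it is free space to the worktop.
- pin: Loose tapered steel pin, about 0.15 kg, upright in the wooden rest. Origin: centre of the collar's underside; z up. Below: shank 16 mm diameter for 30 mm, then a 30 mm taper to a blunt tip 12 mm wide. Above: collar 27 mm diameter, 5 mm thick, and a square black handle, 20 x 20 mm (sides along the pin's x and y), z=5 to 47 mm. Fully home, the collar lies on the slicer's cover.
- pin_tip (a point): Centre of the pin's tip face, 60 mm below the pin's origin.
- pin_rest: Fixed wooden block 64 x 64 x 66 mm high with a vertical through hole of 20 mm in the middle, in which the pin stands, its collar on the block. Origin: centre of its underside.
- tea_box: Bystander: upright box of tea, 69 x 71 x 122 mm, origin under its centre.
- tomato_tin: Bystander: upright tin, 57 mm diameter, 72 mm high, origin under its centre.
- salt_shaker: Bystander: upright salt shaker, 44 mm diameter, 90 mm high, origin under its centre.
- mushroom: Bystander: mushroom 37 mm wide, 34 mm high, origin under its centre.
- fork: Bystander: fork lying flat, 206 x 28 x 13 mm, origin under its centre.

How it is judged:
On the way, in this order (a step that is already met when the one before it is completed fails the run):
1. the pin is drawn out of its rest (z of pin_tip in the frame of pin_rest above 0.068 m), for 0.1 s.
2. the pin's tip is in the cassette plate's hole, through the cover's slot (z of pin_tip in the frame of slicer below 0.06 m and horizontal distance between pin_tip and slicer_hole below 0.036 m), for 0.1 s.
At the end, for the whole second after the job is handed in: The pin stands fully home in the slicer's lock hole: collar within 1.5 mm of the cover, axis within 2 mm of the hole's, upright within 0.06 rad, at rest (z of pin in the frame of slicer below 0.0715 m and horizontal distance between pin and slicer_hole below 0.002 m and angle between pin's own z axis and vertical below 0.06 rad and linear speed of pin below 0.01 m/s); the robot touches nothing.
It fails at once if the pin is forced: more than 40 N between pin and slicer (contact force between pin and slicer above 40 N).
It fails at once if the pin's point is pushed hard (over 20 N) on the slicer while it is not in the cassette plate's hole (z of pin_tip in the frame of slicer above 0.059 m and contact force between pin and slicer above 20 N).
It fails at once if a bystander is moved by more than 20 mm (distance of any of tea_box, tomato_tin, salt_shaker, mushroom, fork from where it was at the start of the episode above 0.02 m).
It also fails if it takes over 64 s, if anything falls off the work surface, if the arm or the gripper's body presses on something with over 40 N, if the wrist force passes 120 N, or if a joint passes its speed limit or range.

ROBOT

A 6-joint arm with a two-finger parallel gripper is mounted at the origin on a cart in front of the work surface, level with it; the furniture and walls round the work are solid. World frame = base frame: x ahead of the robot, y to its left, z up, the work surface at z = 0. Lengths are in m, angles in rad, forces in N, time in s.
With the tool pointing down it reaches from about 0.4 to 0.825 m from the base axis. Payload 7 kg.
Tool frame: the origin (TCP) lies at the very end of the fingers, on their centre line; the grasp point (between the pads) lies 19 mm behind it (arm.tcp_to_grasp is the distance from the TCP to the grasp point, in m); z points along the fingers, y is the line along which they close (so a half turn about z gives the same grasp; the last joint's range is limited). The gripper opens to 85 mm and grips with 20 to 120 N. Pads are 22 mm wide; open, the fingers measure 114 mm over their backs; the gripper's body (76 mm by 85 mm) begins 54 mm behind the grasp point. The pads swing forward as they close: fully open they stand 13 mm farther back than shut.
Start: joints at [1.518, 0.359, 0.012, 0, -1.224, -0.288], TCP at [0.226, 0.636, 0.231] pointing down, gripper open.
Joint ranges: [-3.07, 3.07], [-1.43, 2.12], [-1.02, 1.25], [-3.03, 1.67], [-3.05, -0], [-3.03, 3.03]. Speed limits (rad/s): [2.39, 2.39, 3.01, 3.14, 3.14, 3.14].

INTERFACE

Orientations are given as a unit quaternion [w, x, y, z].
In Python, from rig import arm gives the robot as it stands.
- The arm moves only by the shell command python3 -m creep 'ROWS' [FORCE]. ROWS is one flat JSON list of numbers that holds 1 to 10 rows one after another, with no inner brackets; each row has 5 numbers: dx, dy, dz in shares of the most that a row can go, 1 being 62.5 mm, then a turn about the tool's z in rad, then the finger opening in m; each row shifts and turns the commanded pose from where the row before left it, along the tool's axes as they then stand; what a row does not reach is not made up. A row lasts 1/8 s, in which the tool goes at most 0.0625 m and 0.188 rad, less where a joint would pass 70% of its speed; a pose out of reach is approached as far as the arm can. The fingers move at their own pace and stop on an object; FORCE is the grip in N (left out, the last holds). Time passes only in rows, so rows that do not move let the fingers close. It prints the time, the measured TCP pose, the force, the opening and the grip force at its end. Input that does not fit is refused with a message, and nothing moves.
- arm.read_state(): the state, without advancing time (a new reading comes with each control period).
- arm.capture(name): name is "side" or "top"; returns a dict with "image" (400x640x3 uint8, blue, green, red), "K" (3x3 intrinsics, pixels), "k1" (the pictures are not rectified: a ray, as slopes to the right and down, at radius r is drawn at 1 + k1 r^2 times it, then the intrinsics apply), "origin" and "attitude" of the camera in the world. Camera axes: x right, y up, looking along -z (the intrinsics and any distortion apply to the point x, -y, -z); pixel columns grow to the right and rows downward; lengths in m; the calibration is good to about 2 mm. A picture is of the moment at which its call begins. There is no depth.
- arm.finish_job(): hands the job in; it is judged then, once.
The state is a dict: "time": time; "joint_positions": joint angles; "joint_velocities": joint speeds; "joint_torque": joint torques, N m; "position": TCP position; "ee_rot": TCP orientation; "force": force on the tool from outside, world axes, zero at the start; "wrist_torque": the same for the moment, N m; "gripper_width": finger opening in m; "grip_force": force on a finger pad.
Only numpy, scipy, OpenCV 4.12 (cv2) and the standard library are available. Lean on these libraries where they do the work, as an engineer would, in place of code of your own. Each camera call takes 0.05 s, during which the arm holds its last target. There are 200 camera calls.

## Working session

There is one attempt and no reset: what is moved stays moved. The work goes in short steps, Python scripts to look and compute and a shell command to move; the robot and the scene stay as the last step left them, time stands still between calls to the robot, and variables do not carry over. Pictures are saved under pics/ and viewed, at most 10 in all, crops included, and the job is handed in when it is done.

```bash
mkdir -p pics; cat > h.py <<'E'
import numpy as np, cv2
from scipy.spatial.transform import Rotation as R
from rig import arm
def rot(q): return R.from_quat([q[1],q[2],q[3],q[0]]).as_matrix()
def ray(c,u,v):
    K=np.array(c["K"]); p=cv2.undistortPoints(np.array([[[u,v]]],float),K,np.array([c["k1"],0,0,0,0]))[0,0]
    a=np.array(c["attitude"]); M=rot(a) if a.shape==(4,) else a
    return np.array(c["origin"]),M@np.array([p[0],-p[1],-1])
def onz(c,u,v,z):
    o,d=ray(c,u,v); return o+d*(z-o[2])/d[2]
def proj(c,P):
    a=np.array(c["attitude"]); M=rot(a) if a.shape==(4,) else a
    q=M.T@(np.array(P)-np.array(c["origin"]))
    return cv2.projectPoints(np.array([[q[0],-q[1],-q[2]]]),np.zeros(3),np.zeros(3),np.array(c["K"]),np.array([c["k1"],0,0,0,0.]))[0].ravel()
E
python3 - <<'E'
from h import *
for n in("top","side"):
    c=arm.capture(n); cv2.imwrite(f"pics/{n}0.png",c["image"]); print(n,c["K"],c["k1"],c["origin"],c["attitude"])
s=arm.read_state(); print(s)
E
```

```text
top [[412.54261595   0.         319.24652764]
 [  0.         412.54261595 199.89186722]
 [  0.           0.           1.        ]] -0.03426322580783582 [ 0.30798647 -0.0324893   1.27832913] [ 0.70530162  0.07458999 -0.06398242 -0.70206282]
side [[493.64060663   0.         321.79311059]
 [  0.         493.64060663 201.68720632]
 [  0.           0.           1.        ]] -0.12880663531484188 [ 0.64062355 -0.74452234  1.08212108] [0.94894209 0.30923993 0.02135459 0.05851122]
{'time': 0.1, 'joint_positions': array([ 1.51810868e+00,  3.59329312e-01,  1.11761186e-02, -3.03737342e-04,
       -1.22408989e+00, -2.88076868e-01]), 'joint_velocities': array([-0.00145818, -0.00093688,  0.00435625,  0.00070563, -0.00098283,
        0.00118169]), 'joint_torque': array([-2.33691193e-03, -5.84764802e+01,  2.94108778e+01,  6.95455670e+00,
       -3.17180755e-03,  8.53051091e-06]), 'position': array([0.22548872, 0.63578388, 0.2304603 ]), 'ee_rot': array([ 7.35143370e-04,  9.85510987e-01, -1.69609999e-01, -5.68652542e-05]), 'force': array([-0.18593485, -0.12623254,  0.85938433]), 'wrist_torque': array([-2.81387756e-05, -1.95404697e-02, -3.70065263e-02]), 'grip_force': 0.0, 'gripper_width': 0.08545599800885077}
```

View pics/top0.png

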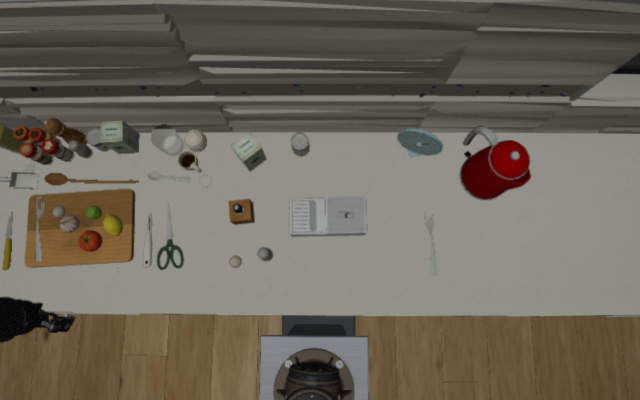

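View pics/side0.png

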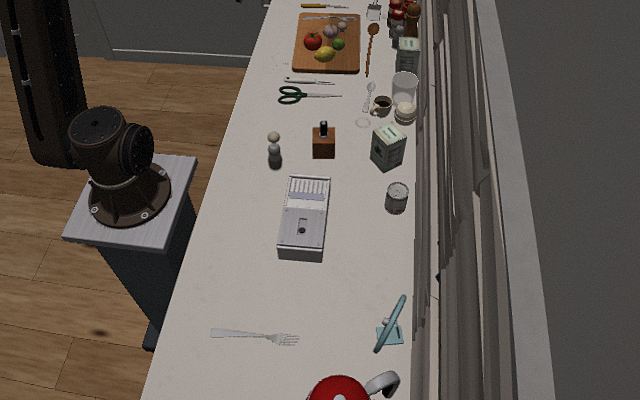

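The top view shows the rest and pin at about (240,210) and the slicer at (290–367,197–235), with its slot near (347,215). The side view shows the rest at (323,142) and the slot at (302,228). I'll zoom in on these.

```bash
python3 - <<'E'
import cv2,numpy as np
t=cv2.imread("pics/top0.png");s=cv2.imread("pics/side0.png")
Z=lambda im,x,y,w,h,k:cv2.resize(im[y:y+h,x:x+w],None,fx=k,fy=k,interpolation=cv2.INTER_CUBIC)
a=Z(t,220,190,160,60,5)   # 800x300
b=Z(s,270,168,70,100,3);b2=Z(s,300,110,50,60,5)
c=np.zeros((300,800,3),np.uint8);c[:300,:210]=b;c[:300,250:500]=b2
cv2.imwrite("pics/z0.png",np.vstack([a,c]))
E
```

```text
(no output)
```

View pics/z0.png

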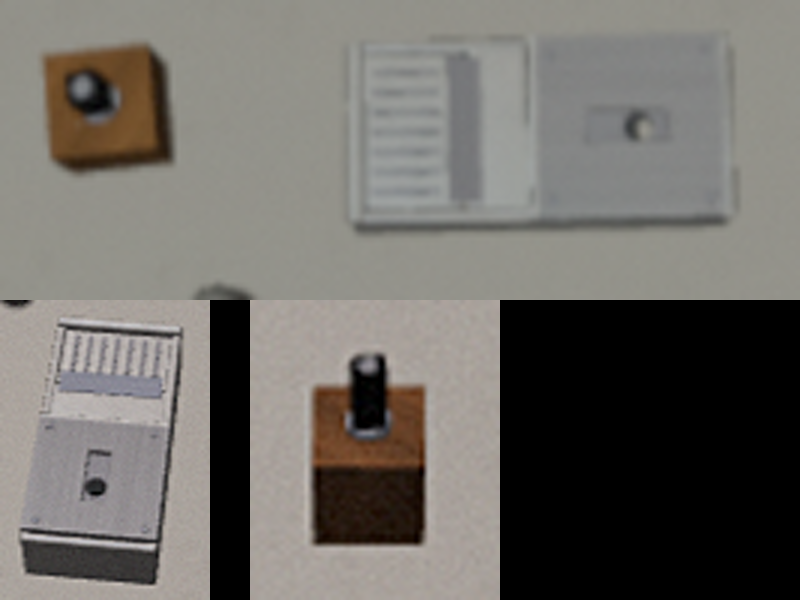

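The zoom shows the slot corners at about (585–670,105–143), with the plate hole's dark disc at (640,127), roughly 8 mm toward +y. The pin collar is near (100,103) and the handle top near (85,88). Next I'll compute positions and look closer at the handle.

```bash
python3 - <<'E'
from h import *
t=arm.capture("top");s=arm.capture("side")
def T(zx,zy,z): return onz(t,220+(zx+.5)/5-.5,190+(zy+.5)/5-.5,z)
f=lambda p:np.round(p*1000,1)
print("slot",[f(T(*p,.07))[:2] for p in((585,105),(670,108),(670,143),(585,141))])
print("house",[f(T(*p,.07))[:2] for p in((350,39),(733,35),(733,218),(350,222))])
print("hole63",f(T(638,126,.063)), "coverTL/R",f(T(538,38,.07)))
print("rest",[f(T(*p,.066))[:2] for p in((43,55),(152,44),(160,152),(52,160))])
print("collar",f(T(101,103,.071)),"handle top",f(T(85,86,.113)))
def S(zx,zy,z): return onz(s,270+(zx+.5)/3-.5,168+(zy+.5)/3-.5,z)
def S2(zx,zy,z): return onz(s,300+(zx+.5)/5-.5,110+(zy+.5)/5-.5,z)
print("side house",[f(S(*p,.07))[:2] for p in((60,18),(183,26),(157,242),(22,231))])
print("side slot",[f(S(*p,.07))[:2] for p in((87,151),(111,153),(106,199),(81,200))])
print("side hole",f(S(95,187,.063)))
print("side rest",[f(S2(*p,.066))[:2] for p in((63,88),(173,88),(173,166),(63,166))])
print("side handle",f(S2(118,62,.113)),"collar",f(S2(118,125,.071)))
Z=lambda im,x,y,w,h,k:cv2.resize(im[y:y+h,x:x+w],None,fx=k,fy=k,interpolation=cv2.INTER_CUBIC)
m=lambda n:np.clip(np.mean([arm.capture(n)["image"].astype(float) for _ in range(8)],0)*1.6,0,255).astype(np.uint8)
a=m("top");b=m("side")
cv2.imwrite("pics/z1.png",np.vstack([np.hstack([Z(a,225,195,32,30,12),Z(b,310,115,32,30,12)]),np.hstack([Z(a,328,200,32,24,12),Z(b,286,212,32,24,12)])]))
E
```

```text
slot [array([516. , -65.3]), array([ 514.3, -115.7]), array([ 493.3, -115.5]), array([494.4, -65.2])]
house [array([555.6,  75.3]), array([ 558.7, -153.8]), array([ 448.9, -152. ]), array([445.6,  73.1])]
hole63 [504.6 -97.   63. ] coverTL/R [556.5 -37.3  70. ]
rest [array([546. , 260.6]), array([553. , 194.9]), array([487.3, 187.6]), array([482.2, 252.1])]
collar [516.  223.2  71. ] handle top [518.6 224.  113. ]
side house [array([448.5,  68.6]), array([557.5,  72.6]), array([ 562. , -148.5]), array([ 454. , -151.6])]
side slot [array([493.8, -69. ]), array([513.8, -68.5]), array([ 516.1, -113.5]), array([ 496.2, -116.9])]
side hole [504.7 -98.7  63. ]
side rest [array([483.8, 250.1]), array([546.6, 257.7]), array([553.2, 197. ]), array([492.2, 189.6])]
side handle [518.6 227.7 113. ] collar [519.4 220.   71. ]
```

View pics/z1.png

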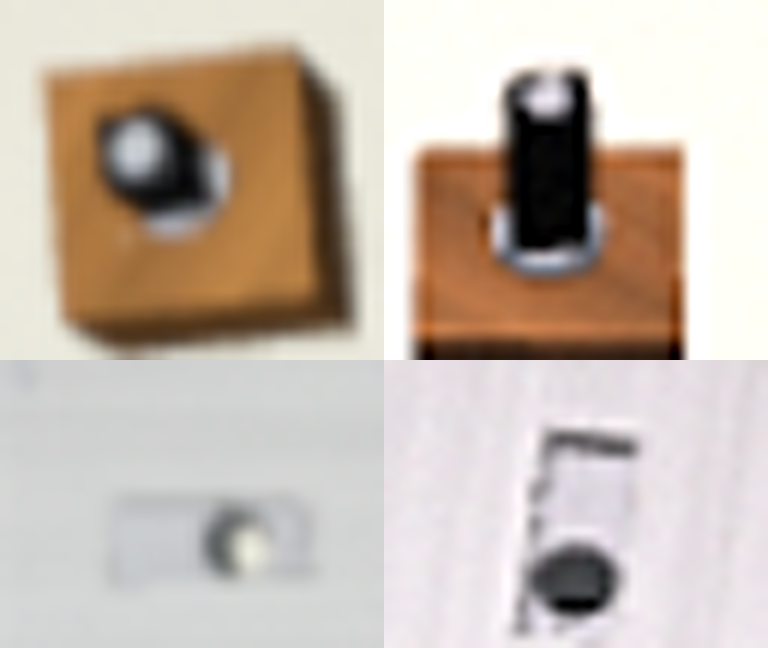

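The zoom shows the handle square, turned slightly counter-clockwise (base edge from (520,247) to (585,240)). The plate hole sits about 8–9 mm toward +y. Estimates:

| Thing | Position (m) | Yaw (rad) |
|---|---|---|
| Pin | (.518, .224) | about 0.2 |
| Lock hole | (.505, -.1064) | about 0.018 |
| Plate hole | y about -.098 | – |

First I'll turn the tool.

```bash
cat >> h.py <<'E'
def to(P,yaw):
    s=arm.read_state(); M=rot(s["ee_rot"]); d=M.T@(np.array(P)-s["position"])
    a=np.arctan2(M[1,0],M[0,0]); print("tool d mm",np.round(d*1000,1),"turn",round(a-yaw,3),"tilt",np.round(M[:2,2],4))
E
python3 -m creep '[0, 0, 0, -0.18, 0.085, 0, 0, 0, -0.18, 0.085, 0, 0, 0, -0.18, 0.085, 0, 0, 0, 0, 0.085]' 60; python3 -c "
from h import *
to([.518,.2237,.19],.2)"
```

```text
time: 1.5
position: [0.2256, 0.6362, 0.2313]
ee_rot: [-0.0, 0.995, 0.099, -0.0]
force: [0.4, 0.6, 1.4]
gripper_width: 0.0853
grip_force: 0.0
tool d mm [205.5 461.9  41.3] turn -0.002 tilt [-0.  0.]
```

Units first: shifts go in shares of 62.5 mm. So 0.0462 m is 0.7392, 0.0205 m is 0.328.

```bash
python3 -m creep '[0.328, 0.7392, 0.032, 0, 0.085, 0.328, 0.7392, 0.032, 0, 0.085, 0.328, 0.7392, 0.032, 0, 0.085, 0.328, 0.7392, 0.032, 0, 0.085, 0.328, 0.7392, 0.032, 0, 0.085, 0.328, 0.7392, 0.032, 0, 0.085, 0.328, 0.7392, 0.032, 0, 0.085, 0.328, 0.7392, 0.032, 0, 0.085, 0.328, 0.7392, 0.032, 0, 0.085, 0.328, 0.7392, 0.032, 0, 0.085]'; python3 -m creep '[0, 0, 0, 0, 0.085, 0, 0, 0, 0, 0.085]'; python3 - <<'E'
from h import *
to([.518,.2237,.19],.2)
P=arm.read_state()["position"]
c=[arm.capture(n) for n in("top","side")]
Z=lambda im,x,y,w,h,k:cv2.resize(im[y:y+h,x:x+w],None,fx=k,fy=k,interpolation=cv2.INTER_CUBIC)
cv2.imwrite("pics/z2.png",np.hstack([Z(c[0]["image"],205,170,80,80,5),Z(c[1]["image"],285,80,80,80,5)]))
print([proj(k,P) for k in c])
E
```

```text
time: 2.75
position: [0.5189, 0.2225, 0.2116]
ee_rot: [-0.0, 0.995, 0.097, 0.0]
force: [-0.4, 0.9, -0.8]
gripper_width: 0.0852
grip_force: 0.0
time: 3.0
position: [0.518, 0.2238, 0.2113]
ee_rot: [-0.0, 0.995, 0.098, 0.0]
force: [-1.0, 0.8, 0.6]
gripper_width: 0.0851
grip_force: 0.0
tool d mm [-0.   0.1 21.3] turn -0.005 tilt [0.     0.0001]
[array([228.85633975, 200.39712452]), array([322.72840362,  96.07789444])]
```

View pics/z2.png

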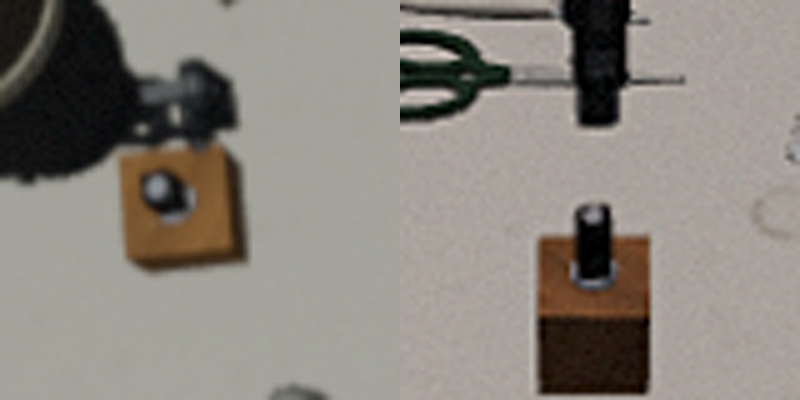

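The gripper hangs over the pin: in the top crop the fingertip is at about (200,145), and in the side crop the finger centre (599) and handle (594) line up. Descending and gripping.

```bash
python3 -m creep '[0, 0, 0.64, 0, 0.085, 0, 0, 0.64, 0, 0.085, 0, 0, 0.56, 0, 0.085, 0, 0, 0.336, 0, 0.085, 0, 0, 0, 0, 0.085, 0, 0, 0, 0, 0.03, 0, 0, 0, 0, 0.03, 0, 0, 0, 0, 0.03]' 60;python3 -m creep '[0, 0, 0, 0, 0.01, 0, 0, 0, 0, 0.01, 0, 0, 0, 0, 0.01, 0, 0, 0, 0, 0.01, 0, 0, 0, 0, 0.01, 0, 0, 0, 0, 0.01]' 60
```

```text
time: 4.1
position: [0.5183, 0.2242, 0.0762]
ee_rot: [-0.0, 0.995, 0.099, 0.001]
force: [-0.3, -0.7, -0.2]
gripper_width: 0.0317
grip_force: 0.0
time: 4.85
position: [0.5183, 0.224, 0.076]
ee_rot: [-0.0, 0.995, 0.1, 0.0]
force: [-2.3, 0.2, 7.1]
gripper_width: 0.0195
grip_force: 58.6
```

To row units: -0.03 m is -0.48, -0.01 m is -0.16.

```bash
python3 -m creep '[0, 0, -0.16, 0, 0.01, 0, 0, -0.48, 0, 0.01, 0, 0, -0.48, 0, 0.01, 0, 0, -0.48, 0, 0.01, 0, 0, 0, 0, 0.01, 0, 0, 0, 0, 0.01]'; python3 - <<'E'
from h import *
s=arm.read_state();P=s["position"];print(s["force"],s["gripper_width"])
c=[arm.capture(n) for n in("top","side")]
Z=lambda im,x,y,w,h,k:cv2.resize(im[y:y+h,x:x+w],None,fx=k,fy=k,interpolation=cv2.INTER_CUBIC)
cv2.imwrite("pics/z3.png",np.hstack([Z(c[0]["image"],205,170,80,80,5),Z(c[1]["image"],300,85,50,50,8)]))
for dz in (-.007,-.012,-.042,-.072):print([np.round(proj(k,P+[0,0,dz]),1) for k in c])
to([.505,-.098,.17],.018)
E
```

```text
time: 5.6
position: [0.5175, 0.2235, 0.1749]
ee_rot: [-0.0, 0.995, 0.099, -0.0]
force: [-0.0, -0.1, -2.1]
gripper_width: 0.0189
grip_force: 59.3
[-0.03582474 -0.11986993 -2.06871865] 0.018920909750018894
[array([232.5, 203.7]), array([322.6, 108.4])]
[array([232.9, 204. ]), array([322.6, 109.8])]
[array([235.3, 206. ]), array([322.6, 117.8])]
[array([237.5, 207.8]), array([322.6, 125.6])]
tool d mm [-75.6 312.6   4.6] turn 0.181 tilt [-0.0016 -0.001 ]
```

View pics/z3.png

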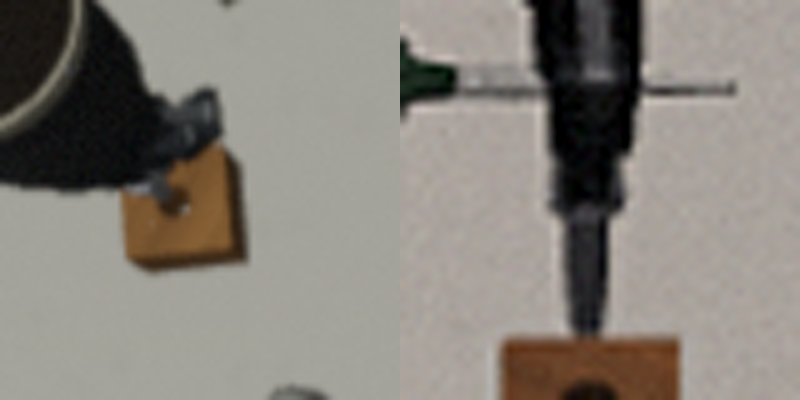

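The pin hangs upright in the gripper, with its tip at about (587,335) in the side crop, matching the projection. Turning, then moving to above the plate hole.

To row units: 0.045 m is 0.72, 0.03 m is 0.48.

```bash
python3 -m creep '[0, 0, 0, 0.18, 0.01, 0, 0, 0, 0, 0.01, 0, 0.72, 0, 0, 0.01, 0, 0.72, 0, 0, 0.01, 0, 0.72, 0, 0, 0.01, 0, 0.72, 0, 0, 0.01, 0, 0.72, 0, 0, 0.01, 0, 0.72, 0, 0, 0.01, 0, 0.48, 0, 0, 0.01, 0, 0, 0, 0, 0.01]'; python3 - <<'E'
from h import *
to([.505,-.098,.15],.018)
E
```

```text
time: 6.95
position: [0.5232, -0.078, 0.1747]
ee_rot: [0.0, 1.0, 0.01, -0.001]
force: [-0.7, -0.7, -2.3]
gripper_width: 0.0192
grip_force: 59.5
tool d mm [-18.6  19.7  24.7] turn 0.003 tilt [-0.0013 -0.0004]
```

To row units: 0.0147 m is 0.2352, 0.01 m is 0.16.

```bash
python3 -m creep '[-0.1488, 0.16, 0, 0, 0.01, -0.1488, 0.1552, 0.16, 0, 0.01, 0, 0, 0.2352, 0, 0.01, 0, 0, 0, 0, 0.01, 0, 0, 0, 0, 0.01]'; python3 - <<'E'
from h import *
to([.505,-.098,.15],.018)
P=arm.read_state()["position"]
c=[arm.capture(n) for n in("top","side")]
Z=lambda im,x,y,w,h,k:cv2.resize(im[y:y+h,x:x+w],None,fx=k,fy=k,interpolation=cv2.INTER_CUBIC)
cv2.imwrite("pics/z4.png",np.hstack([Z(c[0]["image"],310,185,80,80,5),Z(c[1]["image"],277,190,50,50,8)]))
for q in (P+[0,0,-.07],[.505,-.098,.063],[.505,-.1064,.07]):print([np.round(proj(k,q),1) for k in c])
E
```

```text
time: 7.58
position: [0.5058, -0.0959, 0.1505]
ee_rot: [0.0, 1.0, 0.01, -0.0]
force: [-0.2, -0.7, -1.7]
gripper_width: 0.0191
grip_force: 59.5
tool d mm [-0.8  2.1  0.5] turn 0.002 tilt [-0.0001 -0.0002]
[array([347.1, 213.4]), array([301.7, 225.2])]
[array([347.5, 214.7]), array([301.5, 229.8])]
[array([350.5, 214.3]), array([300.9, 231.1])]
```

View pics/z4.png

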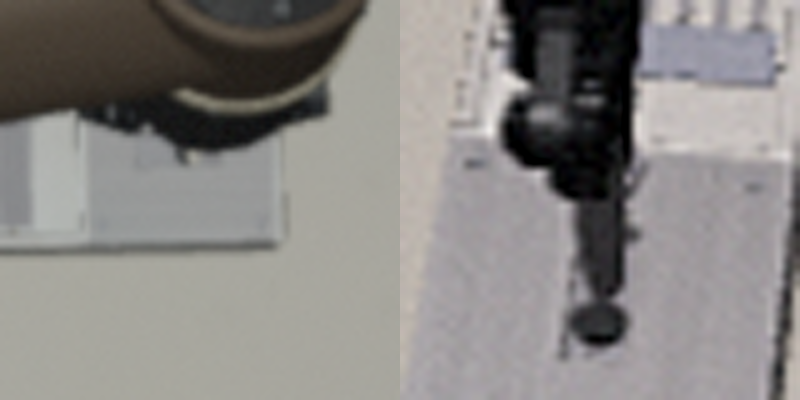

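The side crop shows the tip at (604,290), just above the plate hole's disc at (598,324). It needs about -1.8 mm in x and -2.6 mm in y, then a gentle descent.

To row units: 0.006 m is 0.096, 0.004 m is 0.064.

```bash
python3 -m creep '[-0.0288, 0.0416, 0, 0, 0.01, 0, 0, 0.096, 0, 0.01, 0, 0, 0.064, 0, 0.01, 0, 0, 0.032, 0, 0.01, 0, 0, 0, 0, 0.01, 0, 0, 0, 0, 0.01]'; python3 -m creep '[0, 0, 0.032, 0, 0.01, 0, 0, 0.016, 0, 0.01, 0, 0, 0.016, 0, 0.01, 0, 0, 0, 0, 0.01]'
```

```text
time: 8.43
position: [0.5039, -0.0988, 0.1387]
ee_rot: [0.0, 1.0, 0.01, 0.0]
force: [-0.5, -0.7, -2.2]
gripper_width: 0.0194
grip_force: 59.5
time: 8.93
position: [0.5038, -0.0988, 0.1345]
ee_rot: [0.0, 1.0, 0.01, -0.0]
force: [-0.5, -0.1, -1.6]
gripper_width: 0.0194
grip_force: 59.5
```

To row units: 0.001 m is 0.016.

```bash
python3 -m creep '[0, 0, 0.016, 0, 0.01, 0, 0, 0.016, 0, 0.01, 0, 0, 0, 0, 0.01]'; python3 -m creep '[0, 0, 0.016, 0, 0.01, 0, 0, 0.016, 0, 0.01, 0, 0, 0, 0, 0.01]'
```

```text
time: 9.3
position: [0.5037, -0.0988, 0.1325]
ee_rot: [0.0, 1.0, 0.01, -0.0]
force: [0.4, -0.6, -2.8]
gripper_width: 0.0195
grip_force: 59.5
time: 9.68
position: [0.5037, -0.0988, 0.1305]
ee_rot: [0.0, 1.0, 0.01, -0.0]
force: [-0.3, 0.5, -0.5]
gripper_width: 0.0191
grip_force: 59.5
```

To row units: 0.001 m is 0.016.

```bash
python3 -m creep '[0, 0, 0.016, 0, 0.01, 0, 0, 0.016, 0, 0.01, 0, 0, 0, 0, 0.01]'; python3 -m creep '[0, 0, 0.016, 0, 0.01, 0, 0, 0.008, 0, 0.01, 0, 0, 0, 0, 0.01, 0, 0, 0, 0, 0.01]'
```

```text
time: 10.05
position: [0.5037, -0.0988, 0.1285]
ee_rot: [0.0, 1.0, 0.01, -0.0]
force: [-0.1, 0.3, -1.8]
gripper_width: 0.0194
grip_force: 59.5
time: 10.55
position: [0.5038, -0.0988, 0.1271]
ee_rot: [0.0, 1.0, 0.01, -0.0]
force: [0.8, 0.2, -1.8]
gripper_width: 0.0186
grip_force: 59.5
```

The tip is below 60 mm with no contact force, so it's in the plate hole. Now drawing the plate toward -y.

```bash
for i in 1; do python3 -m creep '[0, 0.016, 0, 0, 0.01, 0, 0.016, 0, 0, 0.01, 0, 0.016, 0, 0, 0.01, 0, 0, 0, 0, 0.01]'; python3 -m creep '[0, 0.016, 0, 0, 0.01, 0, 0.016, 0, 0, 0.01, 0, 0.016, 0, 0, 0.01, 0, 0, 0, 0, 0.01]';python3 -m creep '[0, 0.016, 0, 0, 0.01, 0, 0.016, 0, 0, 0.01, 0, 0.016, 0, 0, 0.01, 0, 0, 0, 0, 0.01]'; done
```

```text
time: 11.05
position: [0.5039, -0.1017, 0.1271]
ee_rot: [-0.0, 1.0, 0.01, 0.0]
force: [0.5, 0.3, -2.0]
gripper_width: 0.0192
grip_force: 59.6
time: 11.55
position: [0.504, -0.1044, 0.1271]
ee_rot: [-0.0, 1.0, 0.01, 0.0]
force: [-0.4, 4.9, -1.6]
gripper_width: 0.0194
grip_force: 59.5
time: 12.05
position: [0.504, -0.1075, 0.1271]
ee_rot: [-0.0, 1.0, 0.01, 0.0]
force: [0.1, 5.4, -2.0]
gripper_width: 0.0194
grip_force: 59.4
```

To row units: 0.001 m is 0.016.

```bash
python3 -m creep '[0, 0, 0.016, 0, 0.01, 0, 0, 0.016, 0, 0.01, 0, 0, 0, 0, 0.01]'; python3 -m creep '[0, 0, 0.016, 0, 0.01, 0, 0, 0, 0, 0.01, 0, 0, 0, 0, 0.01]'; python3 -m creep '[0, 0, 0.016, 0, 0.01, 0, 0, 0, 0, 0.01, 0, 0, 0, 0, 0.01]'
```

```text
time: 12.42
position: [0.5044, -0.1076, 0.1253]
ee_rot: [-0.0, 1.0, 0.01, 0.0]
force: [-0.5, 4.8, 0.2]
gripper_width: 0.0195
grip_force: 59.8
time: 12.8
position: [0.5043, -0.1077, 0.1242]
ee_rot: [-0.0, 1.0, 0.01, 0.0]
force: [1.5, 5.2, 0.2]
gripper_width: 0.0192
grip_force: 59.8
time: 13.18
position: [0.5042, -0.1077, 0.1232]
ee_rot: [-0.0, 1.0, 0.01, 0.0]
force: [1.5, 4.8, 0.4]
gripper_width: 0.0195
grip_force: 59.8
```

To row units: 0.001 m is 0.016.

```bash
python3 -m creep '[0, 0, 0.016, 0, 0.01, 0, 0, 0.016, 0, 0.01, 0, 0, 0, 0, 0.01]'; python3 -m creep '[0, 0, 0.016, 0, 0.01, 0, 0, 0.016, 0, 0.01, 0, 0, 0, 0, 0.01]'; python3 -m creep '[0, 0, 0.016, 0, 0.01, 0, 0, 0.016, 0, 0.01, 0, 0, 0, 0, 0.01]'
```

```text
time: 13.55
position: [0.5041, -0.1077, 0.1211]
ee_rot: [-0.0, 1.0, 0.01, 0.0]
force: [0.5, 5.5, 0.7]
gripper_width: 0.0193
grip_force: 59.9
time: 13.92
position: [0.5041, -0.1077, 0.1191]
ee_rot: [-0.0, 1.0, 0.01, 0.0]
force: [0.5, 3.7, 0.1]
gripper_width: 0.0198
grip_force: 59.9
time: 14.3
position: [0.5041, -0.1078, 0.1171]
ee_rot: [-0.0, 1.0, 0.01, 0.0]
force: [1.7, 4.1, 0.2]
gripper_width: 0.0196
grip_force: 59.9
```

The tip has entered the anchor hole. Continuing down gently with force checks.

```bash
for k in 1; do python3 -m creep '[0, 0, 0.024, 0, 0.01, 0, 0, 0.024, 0, 0.01, 0, 0, 0, 0, 0.01]'; python3 -m creep '[0, 0, 0.024, 0, 0.01, 0, 0, 0.024, 0, 0.01, 0, 0, 0, 0, 0.01]'; python3 -m creep '[0, 0, 0.024, 0, 0.01, 0, 0, 0.024, 0, 0.01, 0, 0, 0, 0, 0.01]'; done | grep -E "pos|force: \["
```

```text
position: [0.504, -0.1078, 0.114]
force: [0.8, 4.1, -1.0]
position: [0.5041, -0.1078, 0.111]
force: [1.8, 5.0, -1.5]
position: [0.5041, -0.1078, 0.108]
force: [1.2, 5.5, -0.7]
```

```bash
for k in 1; do python3 -m creep '[0, 0, 0.024, 0, 0.01, 0, 0, 0.024, 0, 0.01, 0, 0, 0, 0, 0.01]'; python3 -m creep '[0, 0, 0.024, 0, 0.01, 0, 0, 0, 0, 0.01, 0, 0, 0, 0, 0.01]'; python3 -m creep '[0, 0, 0.024, 0, 0.01, 0, 0, 0, 0, 0.01, 0, 0, 0, 0, 0.01]'; done | grep -E "pos|force: \["
```

```text
position: [0.5041, -0.1078, 0.105]
force: [1.1, 5.0, -0.7]
position: [0.5041, -0.1078, 0.1035]
force: [1.2, 5.2, -0.1]
position: [0.5041, -0.1078, 0.102]
force: [2.2, 4.5, -0.5]
```

```bash
for k in 1; do python3 -m creep '[0, 0, 0.024, 0, 0.01, 0, 0, 0.024, 0, 0.01, 0, 0, 0, 0, 0.01]'; python3 -m creep '[0, 0, 0.024, 0, 0.01, 0, 0, 0, 0, 0.01, 0, 0, 0, 0, 0.01]'; python3 -m creep '[0, 0, 0.024, 0, 0.01, 0, 0, 0, 0, 0.01, 0, 0, 0, 0, 0.01]'; done | grep -E "pos|force: \["
```

```text
position: [0.5041, -0.1078, 0.099]
force: [2.5, 4.9, -0.8]
position: [0.5041, -0.1078, 0.0975]
force: [0.4, 5.0, -0.5]
position: [0.5041, -0.1077, 0.096]
force: [1.3, 5.9, 0.2]
```

```bash
for k in 1; do python3 -m creep '[0, 0, 0.024, 0, 0.01, 0, 0, 0.024, 0, 0.01, 0, 0, 0, 0, 0.01]'; python3 -m creep '[0, 0, 0.024, 0, 0.01, 0, 0, 0.024, 0, 0.01, 0, 0, 0, 0, 0.01]'; done | grep -E "pos|force: \["
```

```text
position: [0.5041, -0.1077, 0.093]
force: [0.4, 5.5, -1.2]
position: [0.5041, -0.1076, 0.09]
force: [2.1, 6.1, -1.4]
```

```bash
for k in 1; do python3 -m creep '[0, 0, 0.024, 0, 0.01, 0, 0, 0.024, 0, 0.01, 0, 0, 0, 0, 0.01]'; python3 -m creep '[0, 0, 0.024, 0, 0.01, 0, 0, 0.016, 0, 0.01, 0, 0, 0, 0, 0.01]';  python3 -m creep '[0, 0, 0.016, 0, 0.01, 0, 0, 0, 0, 0.01]'; done | grep -E "pos|force: \["
```

```text
position: [0.5042, -0.1076, 0.087]
force: [1.5, 6.4, -0.7]
position: [0.5042, -0.1076, 0.0846]
force: [0.7, 7.3, 0.4]
position: [0.5042, -0.1076, 0.0836]
force: [1.9, 6.4, 1.6]
```

```bash
for k in 1; do python3 -m creep '[0, -0.0096, 0, 0, 0.01, 0, 0, 0.016, 0, 0.01, 0, 0, 0, 0, 0.01]'; python3 -m creep '[0, 0, 0.016, 0, 0.01, 0, 0, 0.008, 0, 0.01, 0, 0, 0, 0, 0.01]';  python3 -m creep '[0, 0, 0.008, 0, 0.01, 0, 0, 0, 0, 0.01]'; done | grep -E "pos|force: \["
```

```text
position: [0.5039, -0.1073, 0.0825]
force: [2.5, 2.0, -1.0]
position: [0.5038, -0.1073, 0.081]
force: [1.0, 1.2, -1.4]
position: [0.5038, -0.1072, 0.0806]
force: [1.3, 1.1, -1.8]
```

```bash
for k in 1; do python3 -m creep '[0, 0, 0.008, 0, 0.01, 0, 0, 0, 0, 0.01]'; python3 -m creep '[0, 0, 0.008, 0, 0.01, 0, 0, 0, 0, 0.01]'; python3 -m creep '[0, 0, 0.008, 0, 0.01, 0, 0, 0, 0, 0.01]'; done | grep -E "pos|force: \["
```

```text
position: [0.5038, -0.1072, 0.0801]
force: [0.7, 2.0, -0.2]
position: [0.5039, -0.1072, 0.08]
force: [-1.2, 2.6, 4.7]
position: [0.5039, -0.1072, 0.08]
force: [-3.5, 3.1, 9.7]
```

It seated exactly where expected, at TCP .080 with 9.7 N. Relaxing, releasing and retreating.

```bash
python3 -m creep '[0, 0, -0.0096, 0, 0.01, 0, 0, 0, 0, 0.03, 0, 0, 0, 0, 0.06, 0, 0, 0, 0, 0.06, 0, 0, 0, 0, 0.06, 0, 0, 0, 0, 0.06, 0, 0, 0, 0, 0.06]'; python3 -m creep '[0, 0, -0.48, 0, 0.06, 0, 0, -0.64, 0, 0.06, 0, 0, -0.8, 0, 0.06, 0, 0, -0.8, 0, 0.06, 0, 0.96, 0, 0, 0.06, 0, 0.96, 0, 0, 0.06, 0, 0.96, 0, 0, 0.06, 0, 0, 0, 0, 0.06, 0, 0, 0, 0, 0.06]';  python3 - <<'E'
from h import *
c=[arm.capture(n) for n in("top","side")]
Z=lambda im,x,y,w,h,k:cv2.resize(im[y:y+h,x:x+w],None,fx=k,fy=k,interpolation=cv2.INTER_CUBIC)
cv2.imwrite("pics/z5.png",np.hstack([Z(c[0]["image"],310,175,80,80,5),Z(c[1]["image"],277,190,50,50,8)]))
for q in ([.5045,-.1064,.117],[.5045,-.1064,.07]):print([np.round(proj(k,q),1) for k in c])
E
```

```text
time: 22.05
position: [0.504, -0.1072, 0.0797]
ee_rot: [0.0, 1.0, 0.01, -0.0]
force: [-0.1, 0.8, -0.3]
gripper_width: 0.0598
grip_force: 0.0
time: 23.18
position: [0.507, -0.2873, 0.2493]
ee_rot: [-0.0, 1.0, 0.009, -0.0]
force: [-0.3, -0.5, -0.6]
gripper_width: 0.06
grip_force: 0.0
[array([351.5, 211.8]), array([299.9, 220.3])]
[array([350.5, 214.5]), array([300.7, 231.1])]
```

View pics/z5.png

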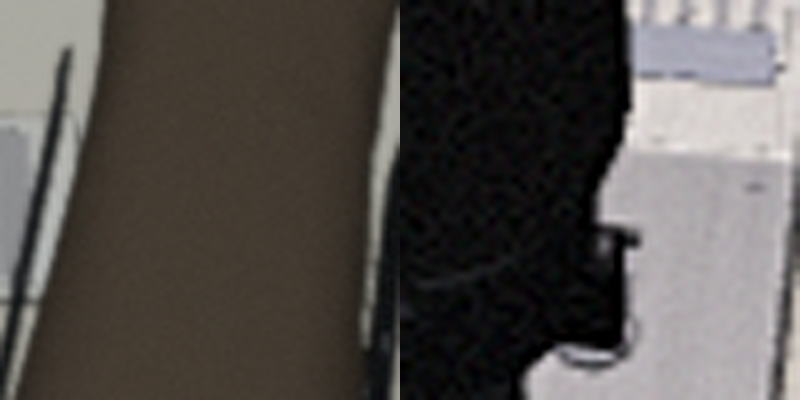

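The arm hides most of the pin. The collar rim is visible at (600,355), lying on the cover. I'll move clear and check once more.

To row units: -0.06 m is -0.96, -0.02 m is -0.32.

```bash
python3 -m creep '[0, -0.96, -0.32, 0, 0.06, 0, -0.96, 0, 0, 0.06, 0, -0.96, 0, 0, 0.06, 0, -0.96, 0, 0, 0.06, 0, -0.96, 0, 0, 0.06, 0, -0.96, 0, 0, 0.06, 0, -0.96, 0, 0, 0.06, 0, -0.96, 0, 0, 0.06, 0, 0, 0, 0, 0.06, 0, 0, 0, 0, 0.06]';  python3 - <<'E'
from h import *
c=[arm.capture(n) for n in("top","side")]
Z=lambda im,x,y,w,h,k:cv2.resize(im[y:y+h,x:x+w],None,fx=k,fy=k,interpolation=cv2.INTER_CUBIC)
cv2.imwrite("pics/z6.png",np.hstack([Z(c[0]["image"],310,175,80,80,5),Z(c[1]["image"],277,190,50,50,8)]))
E
```

```text
time: 24.52
position: [0.4974, 0.193, 0.2696]
ee_rot: [0.0, 1.0, 0.011, -0.0]
force: [-0.8, -0.2, -0.0]
gripper_width: 0.0596
grip_force: 0.0
```

View pics/z6.png

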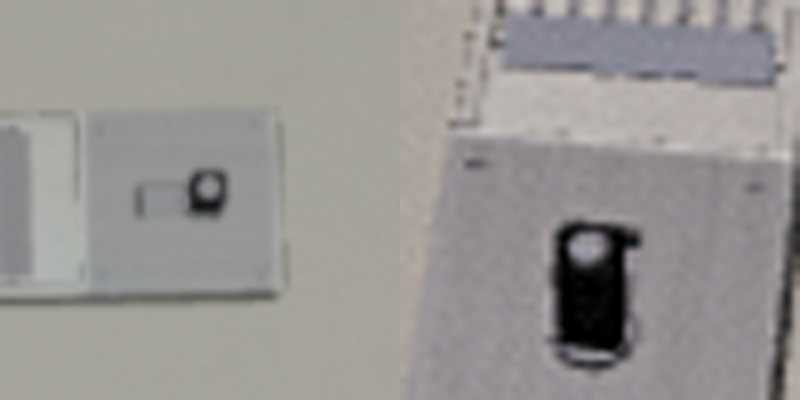

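The pin stands upright at the slot's lock end. In the side crop its collar lies flat on the cover at (592,355) and the handle top is at (590,245), both matching the projection. Handing in.

```bash
python3 -c "
from rig import arm
print(arm.finish_job())"
```

```text
the job is handed in; nothing more can be done
None
```

The job is handed in: the pin is fully home and upright with its collar on the cover (seated at about 10 N), the gripper has let go and moved clear, no bystander was touched, and the arm took about 25 s; no verdict came back.

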